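# Clamp the module base and hold its heat sink in the corner

## Robot

A 6-joint arm with a two-finger parallel gripper is mounted at the origin on the work surface. World frame = base frame: x ahead of the robot, y to its left, z up, the work surface at z = 0. Lengths are in m, angles in rad, forces in N, time in s.
With the tool pointing down it reaches from about 0.275 to 0.85 m from the base axis. Payload 5.2 kg.
Tool frame: the origin (TCP) lies at the very end of the fingers, on their centre line; the grasp point (between the pads) lies 19 mm behind it; z points along the fingers, y is the line along which they close (so a half turn about z gives the same grasp; the last joint's range is limited). The gripper opens to 85 mm and grips with 20 to 120 N. Pads are 22 mm wide; open, the fingers measure 114 mm over their backs; the gripper's body (76 mm by 85 mm) begins 54 mm behind the grasp point. The pads swing forward as they close: fully open they stand 13 mm farther back than shut.
Start: joints at [-1.54, 0.259, 1.535, -0, 1.348, -0.203], TCP at [0.127, -0.535, 0.197] pointing down, gripper open.
Joint ranges: [-3.14, 3.14], [-0.91, 2.08], [0.19, 2.58], [-1.22, 4.36], [0.22, 2.71], [-3.12, 3.12]. Speed limits (rad/s): [2.57, 2.57, 3.14, 3.14, 3.14, 3.14].

## Interface

Orientations are given as [roll, pitch, yaw] about the fixed x, y, z axes, in that order (R = Rz(yaw) Ry(pitch) Rx(roll)).
In Python, from workcell import bot gives the robot as it stands. The module is installed in compiled form; this text tells all that it offers.
- The arm moves only by the shell command python3 -m creep 'ROWS' [OPENING] [FORCE]. ROWS is a JSON object whose one key "series" holds a list of rows, each a list of 2 entries, a list of its own where there are three numbers: the shift along the tool's x, y, z in m, then the turn, a rotation vector about the tool's x, y, z in degrees. A call has exactly 8 rows; each row is the pose to reach, as a shift and turn from the pose commanded when the call began, along the tool's axes at that moment; what a row does not reach only later rows make up. A row lasts 1/10 s, in which the tool goes at most 50 mm and 8.59 degrees, less where a joint would pass 70% of its speed; a pose out of reach is approached as far as the arm can. A call with a gripper value outside its range is refused whole. OPENING is the finger opening in m, from 0 to 0.0854, set as the call begins (- or left out, the last holds). The fingers move at their own pace and stop on an object; FORCE is the grip in N (left out, the last holds). Time passes only in rows, so rows that repeat a pose let the fingers close, or fill a call up. It gives the time, the measured TCP pose, the force, the opening and the grip force at its end, in the units of the state.
- bot.observe(): the state, without advancing time (a new reading comes with each control period).
- bot.snapshot(name): name is "scene" or "side" or "wrist"; returns the picture (384x512x3 uint8, red, green, blue); there is no depth.
- bot.camera_info(name): a dict with "fov_y" (degrees; the focal length in pixels is half the picture's height over the tangent of half this angle, whatever the lens; pixels are square), "cx", "cy" (the principal point, pixels), "rvec" (rotation vector, rad) and "tvec" (3), from world to camera coordinates, as OpenCV has them. Camera axes: x right, y down, z forward; pixel columns grow to the right and rows downward; lengths in m; the calibration is good to about 2 mm. A picture is of the moment at which its call begins: read the wrist's pose just before it. camera_info takes no time and is no camera call; for the wrist camera it gives the pose at the moment of the call.
- bot.job_done(): hands the job in; it is judged then, once.
The state is a dict: "clock": time; "joint_positions": joint angles; "qd": joint speeds; "joint_torque": joint torques, N m; "eef_pos": TCP position; "ee_rot": TCP orientation; "ft_force": force on the tool from outside, world axes, zero at the start; "ft_torque": the same for the moment, N m; "finger_gap": finger opening in m; "finger_force": force on a finger pad.
Only numpy, scipy, OpenCV 4.12 (cv2) and the standard library are available. Lean on these libraries where they do the work, as an engineer would, in place of code of your own. Each camera call takes 0.05 s, during which the arm holds its last target. There are 200 camera calls.

## Task

Clamp the aluminium module base tight in the bench vise by swinging the vise's cam lever clockwise (seen from above) until the jaws grip the base firmly, then pick up the black heat sink with the screw flanges, stand it flat on the base and press it into the corner of the two raised ledges, long side against the long ledge and one end against the short ledge. Finish while still holding it there with the gripper, pushed against both ledges at once, ready for a colleague to drive its screws; leave the base clamped and do not disturb the other things on the bench.

Things in the scene. Friction and masses are not known exactly. Their poses are not given: they have to be found in the camera images.
- vise: Grey quick-action bench vise bolted to the bench. Origin under its bed at bench height; +x runs from the cam housing (nearest the robot) past the sliding jaw to the fixed jaw, z up. Bed x -122 to +78 mm, 90 wide, top 35 above the bench; jaws 90 wide, tops 60 up; cam housing 48 x 60 mm centred at x -96, top 72 up. Bolt lugs at each side, 18 mm high, reach y = +-68.
- fixed_jaw: The vise's fixed jaw; its origin coincides with that of the vise, its steel face is the plane x = +40 mm of the vise.
- sliding_jaw: The vise's sliding jaw, driven by the cam. Its steel face lies at x = -35 mm of the vise with the lever at 0 (75 mm between the faces) and moves 6 mm towards the fixed jaw per radian of lever. Its origin coincides with the vise's origin at lever 0 and moves with the jaw.
- cam_lever (a joint): Cam lever angle, rad, 0 to 2.5; grows clockwise seen from above and closes the jaws 6 mm per rad. Starts at 0 to 0.6; both jaws meet the 64 mm base at about 1.85, and 0.02 to 0.1 rad more clamps it firmly (the vise is stiff). It turns against 0.4 N m friction (5 N at the knob), 10 to 15 N clamps firmly; let go, it springs back slightly and keeps the base clamped.
- lever_pivot (a point): On the vertical axis of the cam lever, 76 mm above the bench, at x = -96 mm of the vise. At lever value a the lever points from here in the direction 205 degrees minus a from the vise's +x axis (counter-clockwise positive), that is roughly towards the robot when open.
- knob_grip (a point): On the axis of the lever's upright black knob, 80 mm from the lever's axis, 116 mm above the bench. Knob round, 19 mm thick, 45 mm tall (91 to 136 mm above the bench); it spins freely on its pin, so it can be gripped from above and led round without turning the wrist. The lever bar below it has its top 88 mm above the bench.
- base: Machined aluminium module base, 64 mm (x, across the jaws) by 110 (y, along the jaws) by 30 mm, 0.57 kg, loose on the vise bed between the open jaws, a few mm clear of them and turned at most 1.5 degrees from the vise's axes. Origin at the centre of its underside, z up. Its flat top (the pad) is 65 mm above the bench, 5 mm above the jaw tops.
- long_ledge: Raised ledge along the base's whole +x edge (the fixed-jaw side, away from the robot), 6 mm thick and 8 mm high above the pad; its inner face is at x = +26 mm of the base. Its origin coincides with the base's origin.
- short_ledge: Raised ledge along the base's +y end (left, seen from the robot), 6 mm thick and 8 mm high above the pad; its inner face is at y = +49 mm of the base. Its origin coincides with the base's origin.
- corner_seat (a point): Point on the base's pad (x +6, y +16, z 30 mm of the base; axes as the base's) where the middle of the heat sink's underside is when it sits in the corner against both ledges. Friction coefficient of all parts about 0.5 to 0.7: pressing down hard on the pad, or hard on one ledge alone, takes up part of the push towards the other ledge.
- heat_sink: Black flanged heat sink on the bench, 0.1 to 0.18 kg. Foot 40 (x) by 66 (y) by 5 mm; on it a block of fins 40 (x) by 46 (y), total height 42 mm, leaving a 10 mm screw flange at each y end. Both ends alike: either may meet the short ledge. Origin at the centre of its underside, z up. Grip the fin block across x or y; above the ledges 34 mm of it stand free when seated.
- small_sink: Bystander: small black heat sink without flanges, 30 x 30 x 24 mm, standing. Origin at the centre of its underside. Leave alone.
- solder_spool: Bystander: standing spool of solder, 52 mm across, 40 mm high. Origin at the centre of its underside. Leave alone.
- screwdriver: Bystander: screwdriver lying on the bench to the left, origin under its middle. Leave alone.
There are look-alikes about, which are no part of the job. What is shaped like the heat_sink but green is not meant.

How it is judged:
On the way, in this order (a step that is already met when the one before it is completed fails the run):
1. the base is clamped firmly between both jaws of the vise (contact force between each of sliding_jaw, fixed_jaw and base above 15 N), for 0.3 s.
2. the heat sink stands flat in the corner of the clamped base, held by the gripper and pressed against both ledges (all of step 1 and horizontal distance between heat_sink and corner_seat below 0.003 m and z of heat_sink in the frame of corner_seat between -0.002 and 0.002 m and angle between the y axis of heat_sink and the y axis of base, either way round below 0.04 rad and angle between heat_sink's own z axis and vertical below 0.04 rad and contact force between heat_sink and long_ledge above 1 N and contact force between heat_sink and short_ledge above 1 N and contact force between the fingers and heat_sink above 2 N), for 0.3 s.
At the end, for the whole second after the job is handed in: Jaws press base >15 N each; heat sink flat on the pad (2 mm, 0.04 rad), long side along the long ledge (0.04 rad), centre within 3 mm of the corner seat, pressing each ledge >1 N, fingers pressing it >2 N; heat sink and base at rest (<0.02 m/s) (all of step 2 and linear speed of each of heat_sink, base below 0.02 m/s); the arm keeps its last pose, push and grip.
It fails at once if the small sink is moved by more than 3 cm (distance of small_sink from where it was at the start of the episode above 0.03 m).
It fails at once if the solder spool is moved by more than 3 cm (distance of solder_spool from where it was at the start of the episode above 0.03 m).
It fails at once if the screwdriver is moved by more than 3 cm (distance of screwdriver from where it was at the start of the episode above 0.03 m).
It also fails if it takes over 64 s, if anything falls off the work surface, if the arm or the gripper's body presses on something with over 40 N, if the wrist force passes 120 N, or if a joint passes its speed limit or range.

## Working session

There is one attempt and no reset: what is moved stays moved. The work goes in short steps, Python scripts to look and compute and a shell command to move; the robot and the scene stay as the last step left them, time stands still between calls to the robot, and variables do not carry over. Pictures are saved under pics/ and viewed, at most 10 in all, crops included, and the job is handed in when it is done.

```bash
mkdir -p pics; python3 - <<'E'
from workcell import bot
import cv2
for n in ["scene","side"]:
    im=bot.snapshot(n); cv2.imwrite(f"pics/{n}0.png",cv2.resize(im[:,:,::-1],(800,600),interpolation=cv2.INTER_CUBIC)); cv2.imwrite(f"pics/{n}_raw.png",im[:,:,::-1])
    print(n,bot.camera_info(n))
print(bot.observe())
E
```

```text
scene {'fov_y': 52.84965484098237, 'cx': 253.2717067922545, 'cy': 182.59859506746017, 'rvec': array([ 2.10673264,  0.56455992, -0.32906859]), 'tvec': array([-0.50773148, -0.06075508,  1.39231686])}
side {'fov_y': 57.94755026502682, 'cx': 257.03839002080855, 'cy': 196.47891432255153, 'rvec': array([ 2.25370139, -0.49617084,  0.25129917]), 'tvec': array([-0.50834664,  0.25444147,  0.66515129])}
{'clock': 0.1, 'joint_positions': array([-1.53979200e+00,  2.59290889e-01,  1.53599327e+00,  2.27821600e-06,
        1.34801793e+00, -2.02778799e-01]), 'qd': array([-0.00111818, -0.001588  , -0.00286297,  0.00014073,  0.00109038,
        0.00022589]), 'joint_torque': array([ 2.62384958e-03, -4.46972215e+01, -2.91247755e+01, -2.37100603e-04,
        6.29644506e-03,  2.07993089e-07]), 'eef_pos': array([ 0.12743043, -0.53447308,  0.19653883]), 'ee_rot': array([-3.13991870e+00, -3.46440970e-04,  2.33782328e-01]), 'ft_force': array([-0.78040722, -0.78736947, -0.44035259]), 'ft_torque': array([ 0.01853765,  0.00137441, -0.03665821]), 'finger_force': 0.0, 'finger_gap': 0.08564038647671954}
```

View pics/scene0.png

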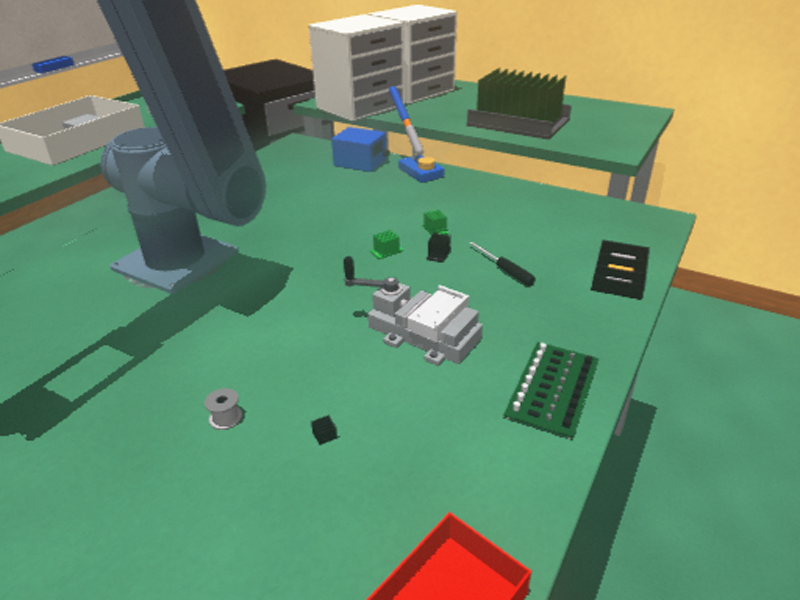

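View pics/side0.png

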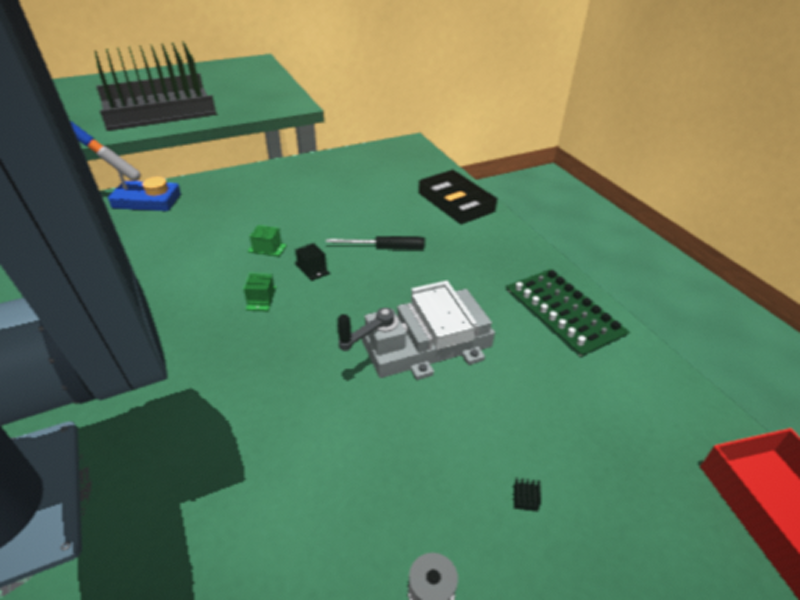

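The pictures show three flanged sinks. The black one is at scene (438,246) and side (311,260). The green ones are at scene (386,243) and (435,222), side (259,291) and (266,240). The small unflanged black sink is at scene (323,430), side (527,494). I choose the black flanged one beside the green pair. The vise is at scene (425,320), with its lever knob at scene (349,268) and side (344,330). Next I triangulate roughly and check a close crop.

```bash
cat > h.py <<'E'
import numpy as np, cv2
from scipy.spatial.transform import Rotation as R
from workcell import bot
def cam(n):
    c=bot.camera_info(n); f=192/np.tan(np.radians(c["fov_y"])/2)
    K=np.array([[f,0,c["cx"]],[0,f,c["cy"]],[0,0,1.]])
    return K,cv2.Rodrigues(c["rvec"])[0],np.array(c["tvec"])
def onz(c,uv,z):
    K,r,t=c; d=r.T@np.linalg.solve(K,[uv[0],uv[1],1]); o=-r.T@t
    return o+d*(z-o[2])/d[2]
def proj(c,P):
    K,r,t=c; q=(K@(r@np.atleast_2d(P).T+t[:,None])); return (q[:2]/q[2]).T
def tri(cs,uvs):
    P=[K@np.c_[r,t] for K,r,t in cs]
    X=cv2.triangulatePoints(P[0],P[1],np.array(uvs[0],float),np.array(uvs[1],float))[:,0]; return X[:3]/X[3]
E
python3 - <<'E'
from h import *
s,d=cam("scene"),cam("side"); k=1.5625
for n,a,b in [("knobtop",(349,259),(344,318)),("pivot",(391,285),(385,316)),("sink",(438,246),(311,260)),("small",(323,430),(527,494)),("spool top hole",(222,400),(433,577))]:
    print(n,tri((s,d),(np.array(a)/k,np.array(b)/k)).round(3))
a=cv2.imread("pics/scene_raw.png")[128:235,215:315]; cv2.imwrite("pics/c1.png",cv2.resize(a,None,fx=5.5,fy=5.5,interpolation=cv2.INTER_CUBIC))
E
```

```text
knobtop [0.481 0.02  0.13 ]
pivot [0.555 0.046 0.082]
sink [0.519 0.311 0.02 ]
small [ 0.615 -0.261  0.011]
spool top hole [ 0.453 -0.308  0.036]
```

View pics/c1.png

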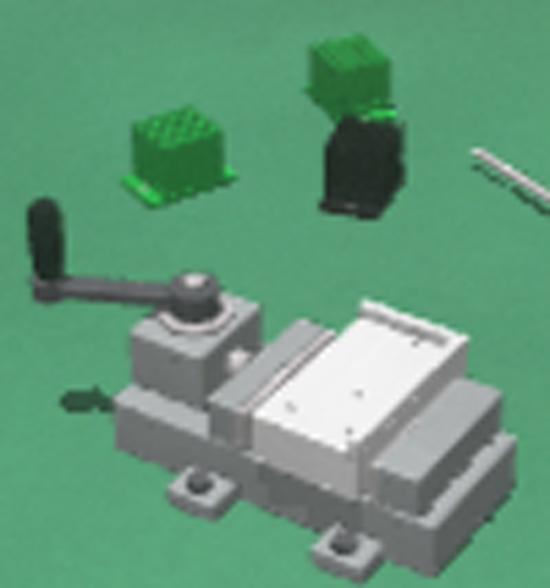

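The crop shows the black sink at crop (362,165) with a foot flange at its front bottom edge, so it is the right one. Green look-alikes are at (180,155) and (350,75). The knob is at (45,240) and the base is between the jaws. I'll move up for an overhead wrist view.

```bash
python3 -m creep '{"series":[[[0,0,-0.05],[0,0,0]],[[0.05,-0.05,-0.1],[0,0,2]],[[0.1,-0.1,-0.14],[0,0,4]],[[0.14,-0.13,-0.14],[0,0,6]],[[0.18,-0.165,-0.14],[0,0,8]],[[0.22,-0.2,-0.14],[0,0,10]],[[0.26,-0.235,-0.14],[0,0,12]],[[0.3,-0.27,-0.14],[0,0,13.4]]]}'
python3 -m creep '{"series":[[[0.04,0.04,0],[0,0,0]],[[0.06,-0.02,0],[0,0,0]],[[0.1,0.0,0],[0,0,0]],[[0.12,-0.1,0],[0,0,0]],[[0.15,-0.2,0],[0,0,0]],[[0.17,-0.25,0],[0,0,0]],[[0.17,-0.28,0],[0,0,0]],[[0.17,-0.28,0],[0,0,0]]]}'
python3 - <<'E'
from h import *
print(bot.observe()["eef_pos"],bot.observe()["ee_rot"])
c=cam("wrist"); im=bot.snapshot("wrist"); print(-c[1].T@c[2], c[1][2], c)
cv2.imwrite("pics/w1.png",cv2.resize(im[:,:,::-1],(800,600),interpolation=cv2.INTER_CUBIC))
E
```

```text
clock: 0.9
eef_pos: [0.3146, -0.2611, 0.3352]
ee_rot: [3.141, -0.0, -0.002]
ft_force: [0.7, -1.0, -1.2]
finger_gap: 0.0853
finger_force: 0.0
clock: 1.7
eef_pos: [0.4749, -0.0186, 0.3347]
ee_rot: [-3.141, 0.001, -0.0]
ft_force: [1.0, 0.1, 0.3]
finger_gap: 0.0854
finger_force: 0.0
[ 0.47491967 -0.0186108   0.33467432] [-3.14138520e+00  6.86475811e-04 -2.86085842e-04]
[ 0.55784287 -0.01863929  0.51252108] [-3.21349567e-01  6.10102399e-04 -9.46960445e-01] (array([[336.9428272 ,   0.        , 253.60502324],
       [  0.        , 336.9428272 , 192.36557533],
       [  0.        ,   0.        ,   1.        ]]), array([[-1.00375033e-03, -9.99999450e-01, -3.03652948e-04],
       [-9.46960109e-01,  8.52933113e-04,  3.21350003e-01],
       [-3.21349567e-01,  6.10102399e-04, -9.46960445e-01]]), array([-0.01792371,  0.36357219,  0.66461113]))
```

View pics/w1.png

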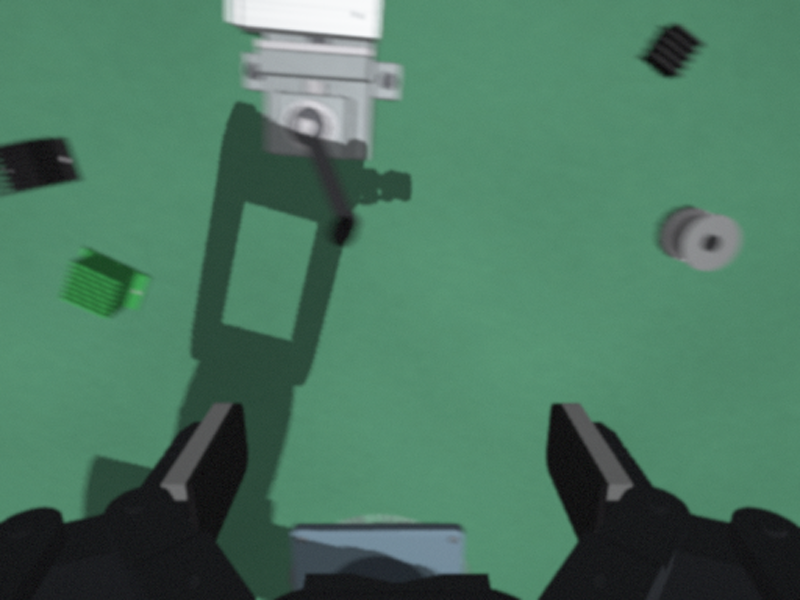

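This wrist view shows the vise at the top edge, the knob at (343,230), the black sink at (40,165), a green one at (100,280), the spool at (710,240) and the small sink at (672,50). I need to go further forward and left.

```bash
python3 -m creep '{"series":[[[0.035,-0.035,0],[0,0,0]],[[0.07,-0.07,0],[0,0,0]],[[0.1,-0.1,0],[0,0,0]],[[0.14,-0.13,0],[0,0,0]],[[0.18,-0.16,0],[0,0,0]],[[0.2,-0.16,0],[0,0,0]],[[0.2,-0.16,0],[0,0,0]],[[0.2,-0.16,0],[0,0,0]]]}'
python3 - <<'E'
from h import *
c=cam("wrist"); im=bot.snapshot("wrist"); print(-c[1].T@c[2]); np.save("w2cam.npy",np.array(c,dtype=object),allow_pickle=True)
cv2.imwrite("pics/w2raw.png",im[:,:,::-1])
cv2.imwrite("pics/w2.png",cv2.resize(im[:,:,::-1],(800,600),interpolation=cv2.INTER_CUBIC))
E
```

```text
clock: 2.55
eef_pos: [0.6747, 0.139, 0.3337]
ee_rot: [3.141, 0.003, -0.0]
ft_force: [0.7, 0.2, 0.1]
finger_gap: 0.0854
finger_force: 0.0
[0.75794983 0.13905777 0.5114288 ]Traceback (most recent call last):
  File "<stdin>", line 2, in <module>
ValueError: could not broadcast input array from shape (3,3) into shape (3,)
```

```bash
python3 - <<'E'
from h import *
c=cam("wrist"); im=bot.snapshot("wrist"); print(-c[1].T@c[2]); np.savez("w2cam.npz",K=c[0],r=c[1],t=c[2])
cv2.imwrite("pics/w2raw.png",im[:,:,::-1])
cv2.imwrite("pics/w2.png",cv2.resize(im[:,:,::-1],(800,600),interpolation=cv2.INTER_CUBIC))
E
```

```text
[0.75737631 0.13882895 0.51246681]
```

View pics/w2.png

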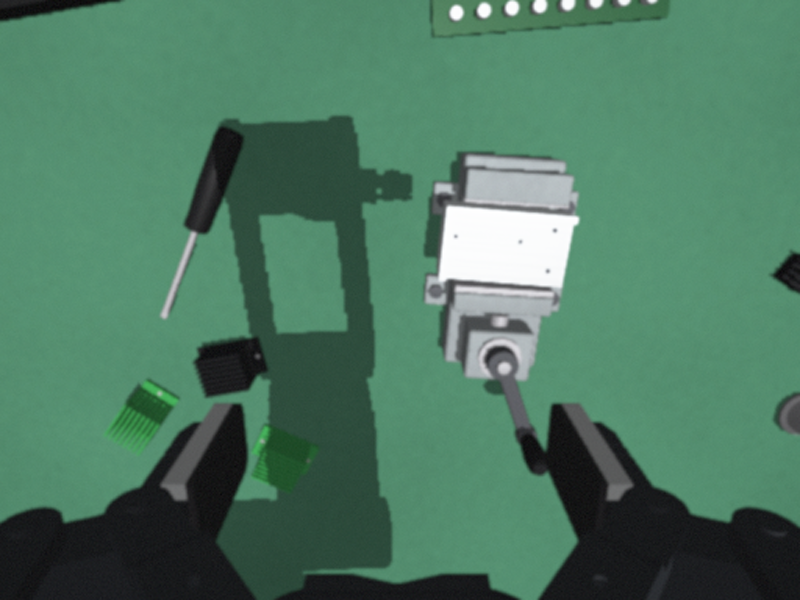

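The view shows the vise with the base at about (508,245), the pivot at (503,365), the knob at (533,455) and the black sink at (230,367), flange edge to its right at (257,355). Next comes one enlarged composite for pixel reading.

```bash
python3 - <<'E'
import cv2,numpy as np
im=cv2.imread("pics/w2raw.png")
def cr(x0,y0,x1,y1,s,g):
    a=(255*(im[y0:y1,x0:x1]/255.)**g).astype(np.uint8); a=cv2.resize(a,None,fx=s,fy=s,interpolation=cv2.INTER_CUBIC)
    for x in range(x0,x1,10): cv2.line(a,((x-x0)*s,0),((x-x0)*s,4),(0,0,255)); cv2.putText(a,str(x),((x-x0)*s,14),0,.32,(0,0,255))
    for y in range(y0,y1,10): cv2.line(a,(0,(y-y0)*s),(4,(y-y0)*s),(0,0,255)); cv2.putText(a,str(y),(5,(y-y0)*s+4),0,.32,(0,0,255))
    return a
o=np.zeros((600,800,3),np.uint8)
for a,x,y in [(cr(270,95,375,190,5,1.3),0,0),(cr(120,210,175,260,5,.5),525,0),(cr(300,215,360,305,3,.7),530,270)]: o[y:y+a.shape[0],x:x+a.shape[1]]=a
cv2.imwrite("pics/c2.png",o)
E
```

```text
(no output)
```

View pics/c2.png

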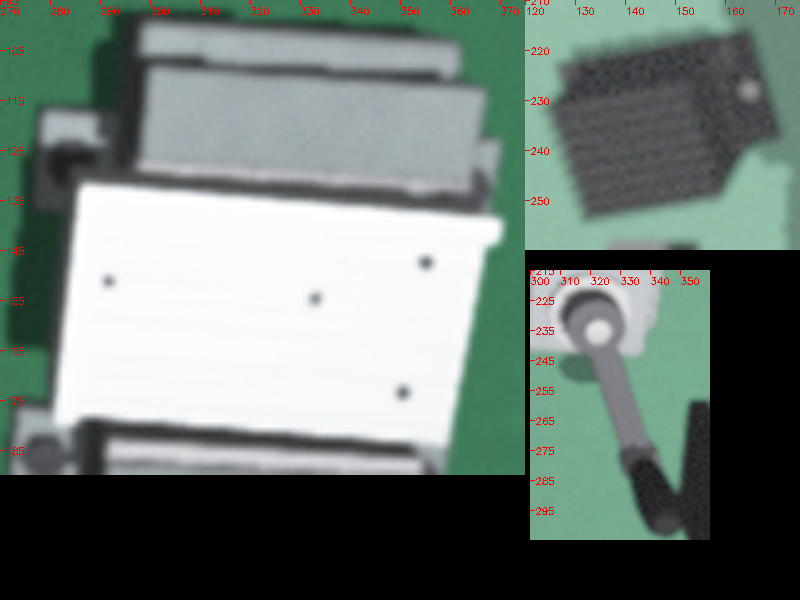

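I read these off the composite (raw pixels). Base: ledge corners (286,131.4) and (370.4,138.4), near corners (359.4,184.2) and (280.6,180.4). Knob top is (345,299.3) and the hub cap is (322.7,235.3). Sink: foot corners (165,216.6) and (170.6,237.4); block-top corners (132,253.6), (159.4,249), (125,231) and (153.4,226.4).

```bash
cat > fit.py <<'E'
from h import *
from scipy.optimize import least_squares
def fit(c,pts,x0):
    L=np.array([p[0] for p in pts])/1e3; U=np.array([p[1] for p in pts])
    def w(v): return L@R.from_euler("z",v[2]).as_matrix().T+[v[0],v[1],0]
    f=lambda v:(proj(c,w(v))-U).ravel()
    s=least_squares(f,x0,loss="soft_l1"); return s.x,f(s.x).reshape(-1,2).round(1).tolist()
E
python3 - <<'E'
from fit import *
d=np.load("w2cam.npz"); c=(d["K"],d["r"],d["t"])
print("base",fit(c,[((32,55,73),(286,131.4)),((32,-55,73),(370.4,138.4)),((-32,-55,65),(359.4,184.2)),((-32,55,73),(280.6,180.4))],[.65,.05,0]))
print("sink",fit(c,[((20,-33,5),(165,216.6)),((-20,-33,5),(170.6,237.4)),((-20,23,42),(132,253.6)),((-20,-23,42),(159.4,249)),((20,23,42),(125,231)),((20,-23,42),(153.4,226.4))],[.52,.31,0]))
print("jaw",fit(c,[((40,45,60),(297.5,126.5)),((62,45,60),(299.4,108)),((62,-45,60),(367.4,113)),((40,-45,60),(364.5,132))],[.65,.05,0]))
for z in (.092,.100): print("piv",onz(c,(322.7,235.3),z))
print("knob",onz(c,(345,299.3),.136),onz(c,(345,299.3),.13))
E
```

```text
base (array([ 0.65409267,  0.04429075, -0.080084  ]), [[0.2, 0.8], [-0.5, 0.5], [-0.1, -0.5], [0.4, -1.1]])
sink (array([0.51923768, 0.31184685, 0.16648092]), [[0.5, -0.7], [0.9, 0.4], [-0.6, 0.1], [0.4, 0.4], [-0.9, -0.1], [-0.3, -0.1]])
jaw (array([ 0.65366657,  0.03872948, -0.07536102]), [[-0.0, -0.8], [0.0, 0.8], [0.1, 1.0], [-0.0, -1.2]])
piv [0.55177342 0.0438498  0.092     ]
piv [0.55568532 0.04565692 0.1       ]
knob [0.47976049 0.01822424 0.136     ] [0.47533594 0.01630208 0.13      ]
```

The fits agree with the given sizes: residuals are about 1 px, the knob radius is about 81 mm and the base and vise yaws are about −0.08. Lever is near 0, knob at (0.481,0.019). I'll go over the knob.

```bash
python3 -m creep '{"series":[[[-0.04,0.025,0.02],[0,0,0]],[[-0.08,0.05,0.05],[0,0,0]],[[-0.115,0.07,0.08],[0,0,0]],[[-0.15,0.095,0.11],[0,0,0]],[[-0.18,0.115,0.13],[0,0,0]],[[-0.194,0.12,0.15],[0,0,0]],[[-0.194,0.12,0.154],[0,0,0]],[[-0.194,0.12,0.154],[0,0,0]]]}' 0.06 60
python3 - <<'E'
from h import *
c=cam("wrist"); im=bot.snapshot("wrist"); cv2.imwrite("pics/w3.png",im[:,:,::-1]); 
print(bot.observe()["eef_pos"], proj(c,[[.481,.019,.136],[.481,.019,.091]]))
E
```

```text
clock: 3.45
eef_pos: [0.4808, 0.0191, 0.182]
ee_rot: [-3.142, -0.002, -0.001]
ft_force: [0.4, 0.3, 0.5]
finger_gap: 0.0595
finger_force: 0.0
[0.48205783 0.01920899 0.18258294] [[253.9693725  201.61660025]
 [253.92048787 183.00842439]]
```

View pics/w3.png

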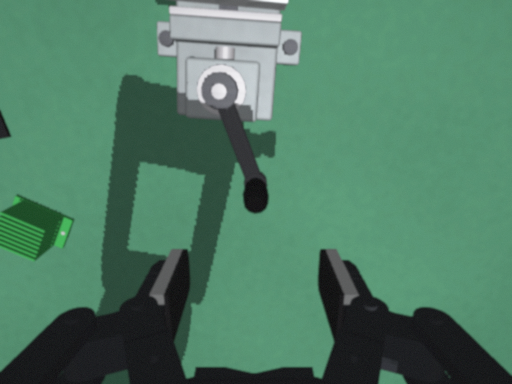

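The knob top is at (256,202), against a prediction of (254,201.6), so the position is right to about 1 mm. Descend 82 mm and close.

```bash
python3 -m creep '{"series":[[[0,0.001,0.03],[0,0,0]],[[0,0.001,0.06],[0,0,0]],[[0,0.001,0.08],[0,0,0]],[[0,0.001,0.082],[0,0,0]],[[0,0.001,0.082],[0,0,0]],[[0,0.001,0.082],[0,0,0]],[[0,0.001,0.082],[0,0,0]],[[0,0.001,0.082],[0,0,0]]]}' - 
python3 -m creep '{"series":[[[0,0,0],[0,0,0]],[[0,0,0],[0,0,0]],[[0,0,0],[0,0,0]],[[0,0,0],[0,0,0]],[[0,0,0],[0,0,0]],[[0,0,0],[0,0,0]],[[0,0,0],[0,0,0]],[[0,0,0],[0,0,0]]]}' 0.0 80
python3 - <<'E'
import numpy as np
p=np.array([.5568,.046]);k=np.array([.481,.018]);v=k-p;r=np.hypot(*v);th=np.arctan2(v[1],v[0]);print(r,np.degrees(th)%360)
for d in range(0,121,10):
    t=th-np.radians(d);q=p+r*np.array([np.cos(t),np.sin(t)])-k;print(d,(q*[1,-1]).round(4))
E
```

```text
clock: 4.3
eef_pos: [0.4818, 0.0182, 0.1001]
ee_rot: [3.141, -0.002, 0.0]
ft_force: [-0.1, 0.6, 0.0]
finger_gap: 0.0605
finger_force: 0.0
clock: 5.1
eef_pos: [0.4825, 0.018, 0.1009]
ee_rot: [3.141, -0.004, -0.0]
ft_force: [-1.2, 0.7, 10.0]
finger_gap: 0.0002
finger_force: 5.5
0.08080618788186952 200.27388404413887
0 [ 0. -0.]
10 [-0.0037 -0.0136]
20 [-0.005  -0.0276]
30 [-0.0038 -0.0417]
40 [-0.0003 -0.0553]
50 [ 0.0056 -0.0681]
60 [ 0.0137 -0.0796]
70 [ 0.0236 -0.0897]
80 [ 0.0351 -0.0978]
90 [ 0.0478 -0.1038]
100 [ 0.0614 -0.1075]
110 [ 0.0754 -0.1088]
120 [ 0.0895 -0.1076]
```

The fingers shut completely, so they missed the knob. I'll look.

```bash
python3 - <<'E'
from h import *
a=bot.snapshot("scene")[150:215,190:290]; b=bot.snapshot("side")[170:245,180:280]; w=bot.snapshot("wrist")
o=np.zeros((600,800,3),np.uint8)
a=cv2.resize(a,None,fx=4,fy=4,interpolation=2);b=cv2.resize(b,None,fx=4,fy=4,interpolation=2)
o[:a.shape[0],:400]=a;o[:b.shape[0],400:]=b;o[310:600,200:587]=cv2.resize(w,(387,290))
cv2.imwrite("pics/c4.png",o[:,:,::-1]); print(bot.observe())
E
```

```text
{'clock': 5.25, 'joint_positions': array([-1.94170779e-01,  2.27959193e-01,  1.83186981e+00,  9.58319971e-05,
        1.07809093e+00,  1.37669670e+00]), 'qd': array([-0.00037046, -0.00081021,  0.00061122, -0.00056825,  0.00022952,
       -0.00055444]), 'joint_torque': array([-7.92516069e-02, -3.38497961e+01, -2.20937544e+01,  3.58407421e-02,
       -4.52815583e-01, -1.26670060e-03]), 'eef_pos': array([0.48244907, 0.01808261, 0.10085771]), 'ee_rot': array([ 3.14096725e+00, -3.62007562e-03, -1.15199317e-04]), 'ft_force': array([-1.61422569, -0.21652899, 10.8534209 ]), 'ft_torque': array([ 0.066462  ,  0.22195742, -0.0151357 ]), 'finger_force': 5.486572233494371, 'finger_gap': -1.5549654042294847e-05}
```

View pics/c4.png

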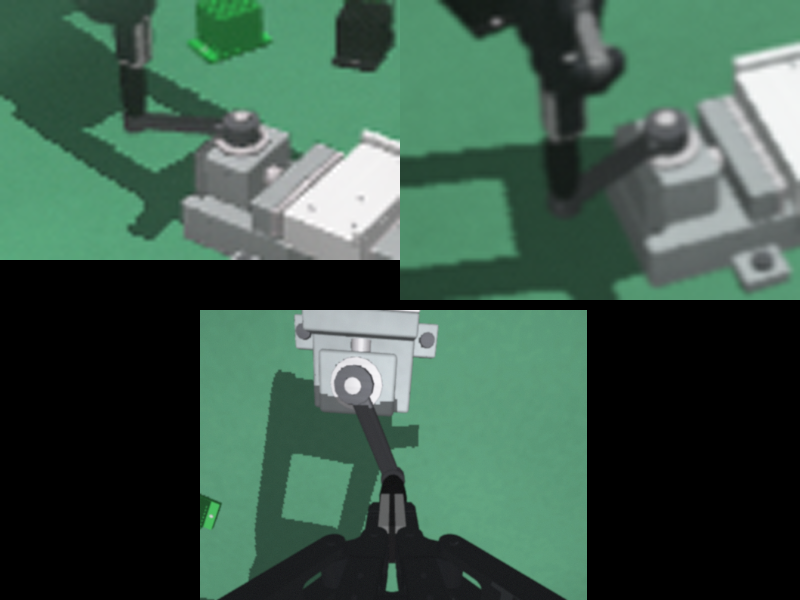

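```bash
python3 - <<'E'
from h import *
for n in("wrist","scene","side"):
    c=cam(n); print(n,proj(c,[[.4825,.018,z] for z in(.088,.101,.119,.136)]).round(1).tolist())
E
```

```text
wrist [[253.9, 220.4], [253.9, 229.3], [254.0, 243.7], [254.0, 260.0]]
scene [[224.5, 178.3], [224.2, 174.7], [223.9, 169.5], [223.5, 164.5]]
side [[222.2, 217.6], [221.9, 213.4], [221.5, 207.5], [221.2, 201.8]]
```

```bash
python3 - <<'E'
from h import *
w=bot.snapshot("wrist").mean(2).astype(int); o=cv2.imread("pics/w3.png")[:,:,::-1].mean(2).astype(int)
print("now"); 
for y in range(210,300,4): print(y,w[y,226:284:2])
print("w3 left finger tip")
for y in range(236,300,5): print(y,o[y,150:200:3])
c=cam("wrist");print(proj(c,[[.5568,.046,.095]]))
E
```

```text
now
210 [ 69  66  67  65  67  62  51  58  58  58  59  55  58  57  53  57  55  53
  45  54 100 123 125 124 124 127 125 125 125]
214 [ 65  68  68  67  67  89  99  56  56  55  55  55  61  58  57  56  58  55
  54  50  44  67 116 124 125 127 126 127 127]
218 [ 67  67  68  69  84 102 119  73  54  56  59  56  44  37  33  29  39  47
  57  58  57  49  96 124 125 126 126 125 126]
222 [ 68  65  70  67 108 123 114  62  55  53  31  18  21  19  13  16  19  17
  20  37  55  56  81 124 125 126 126 127 123]
226 [ 67  65  66  83 100 122 112  62  39  19  19  16  18  21  20  21  21  19
  21  20  19  42  70 119 125 127 126 126 124]
230 [ 68  66  67 107 125 125 119  76  19  17  23  17  14  21  18  17  20  18
  20  22  14  20  84 124 125 126 126 125 126]
234 [ 67  69 111 126 124 123 116  51  22  20  20  19  18  20  19  20  21  23
  21  19  20  21  63 122 127 127 125 125 127]
238 [ 69  68 110 124 125 123  92  25  18  14  22  17  17  22  23  18  21  17
  20  16  21  19  26 102 127 126 126 126 128]
242 [ 67 109 126 125 122 116  56  26  35  33  35  33  27  17  22  22  32  34
  32  35  37  27  18  69 126 128 12
[... 1820 characters left out ...]
5 114 113 115 112 114 113 116 113 114 113 114 114 107  61  63  62]
251 [113 117 115 116 115 114 111  96  94  94  89  30  24  80  62  62  60]
256 [61 58 61 60 65 76 97 94 95 93 50 20 23 57 62 61 59]
261 [61 61 54 28 28 67 95 93 94 74 21 20 21 49 64 61 62]
266 [56 26 26 28 54 95 94 94 86 28 23 20 18 43 63 64 62]
271 [28 28 27 39 91 92 93 92 36 25 20 19 18 37 61 60 61]
276 [24 22 32 90 94 93 93 60 23 17 19 19 18 33 61 62 62]
281 [24 29 82 92 92 93 84 26 22 22 20 20 21 33 62 63 63]
286 [28 71 93 93 94 93 32 21 20 17 17 17 18 32 59 61 62]
291 [60 94 92 92 92 58 25 20 20 22 17 20 17 49 63 63 62]
296 [ 62 101 117 116 110  34  22  16  20  18  22  19  23  62  62  62  65]
[[200.54682277  95.31867602]]
```

The numbers show the fingers shut on top of the knob. In all three cameras their real end is near z≈0.135 while the TCP reads 0.101, so I trust contact over the nominal offset. I'll open, go 22 mm lower (only the bench lies below the straddling fingers) and close again.

```bash
python3 -m creep '{"series":[[[0,0,-0.005],[0,0,0]],[[0,0,-0.005],[0,0,0]],[[0,0,-0.005],[0,0,0]],[[0,0,-0.005],[0,0,0]],[[0,0,0.005],[0,0,0]],[[0,0,0.015],[0,0,0]],[[0,0,0.022],[0,0,0]],[[0,0,0.022],[0,0,0]]]}' 0.06 60
python3 -m creep '{"series":[[[0,0,0],[0,0,0]],[[0,0,0],[0,0,0]],[[0,0,0],[0,0,0]],[[0,0,0],[0,0,0]],[[0,0,0],[0,0,0]],[[0,0,0],[0,0,0]],[[0,0,0],[0,0,0]],[[0,0,0],[0,0,0]]]}' 0.0 80
python3 - <<'E'
from h import *
w=bot.snapshot("wrist").mean(2).astype(int)
for y in range(202,270,4): print(y,w[y,216:294:3])
E
```

```text
clock: 6.1
eef_pos: [0.4796, 0.0186, 0.0753]
ee_rot: [-3.141, 0.003, -0.0]
ft_force: [-0.5, -0.7, -0.4]
finger_gap: 0.0601
finger_force: 0.0
clock: 6.9
eef_pos: [0.4813, 0.018, 0.0777]
ee_rot: [3.141, -0.001, -0.0]
ft_force: [-1.3, -2.6, 5.5]
finger_gap: 0.0169
finger_force: 78.1
202 [ 70  68  69  56  55  57  60  60  57  59  61  59  60 127 129 129 131 130
 128 131 130 131 130 131 128 129]
206 [ 69  69  66  66  55  57  58  59  58  56  58  61  52  94 129 128 128 128
 129 130 129 131 131 131 130 130]
210 [ 68  70  68  69  59  57  59  60  59  58  59  58  58  54 124 129 129 130
 130 130 130 130 129 130 129 131]
214 [ 70  69  69  72  67  55  60  57  59  59  58  57  58  54  95 130 130 131
 131 128 129 127 126 127 128 128]
218 [ 68  72  69  67  68  63  56  57  58  56  59  56  59  57  56 123 131 128
 130 127 131 128 127 130 129 130]
222 [ 69  68  69  69  68  67  54  56  61  56  60  57  57  59  58  47  87 128
 127 130 128 129 127 129 130 129]
226 [ 67  69  69  66  70  69  62  56  56  61  58  55  54  55  50  48  46  67
 123 128 129 131 128 128 129 129]
230 [ 69  69  70  68  68  70  67  55  55  
[... 367 characters left out ...]

  56 113 122 124 123 125 131 130]
246 [ 69  70  99 102 100  92  28  51  22  19  17  20  16  18  20  18  21  24
  39  26  90 103 101 101 129 130]
250 [ 68  74 103 102 101  80  25  31  20  14  22  20  18  18  22  21  18  22
  24  27  74 101 103 102 125 131]
254 [ 41  72 102 101 101  67  24  20  21  23  19  21  20  20  18  24  23  18
  19  18  60 102 101 101  87  73]
258 [ 31  90 102 102 103  52  26  23  17  20  23  20  16  24  21  18  23  19
  20  21  42  99 102 103  92  32]
262 [ 31 100 101 103  99  40  22  21  18  21  23  19  20  21  22  20  16  21
  20  22  32  99 102 102 103  38]
266 [ 55 102 100 102  96  30  27  17  21  16  22  23  19  22  17  22  23  18
  24  24  30  92 102 102 101  60]
```

The knob is gripped, but at 16.9 mm with some lift it's on the rounded top. Regrip 10 mm deeper.

```bash
python3 -m creep '{"series":[[[0,0,0],[0,0,0]],[[0,0,0],[0,0,0]],[[0,0,0],[0,0,0]],[[0,0,0.004],[0,0,0]],[[0,0,0.01],[0,0,0]],[[0,0,0.01],[0,0,0]],[[0,0,0.01],[0,0,0]],[[0,0,0.01],[0,0,0]]]}' 0.045 80
python3 -m creep '{"series":[[[0,0,0],[0,0,0]],[[0,0,0],[0,0,0]],[[0,0,0],[0,0,0]],[[0,0,0],[0,0,0]],[[0,0,0],[0,0,0]],[[0,0,0],[0,0,0]],[[0,0,0],[0,0,0]],[[0,0,0],[0,0,0]]]}' 0.0 80
```

```text
clock: 7.75
eef_pos: [0.481, 0.0184, 0.067]
ee_rot: [-3.142, 0.0, -0.0]
ft_force: [0.5, -0.7, 0.5]
finger_gap: 0.0449
finger_force: 0.0
clock: 8.55
eef_pos: [0.4811, 0.0181, 0.0674]
ee_rot: [3.141, -0.0, -0.0]
ft_force: [-2.1, -1.7, 5.7]
finger_gap: 0.0172
finger_force: 78.0
```

```bash
python3 -m creep '{"series":[[[-0.0037,-0.0136,0],[0,0,0]],[[-0.005,-0.0276,0],[0,0,0]],[[-0.0038,-0.0417,0],[0,0,0]],[[-0.0003,-0.0553,0],[0,0,0]],[[0.0056,-0.0681,0],[0,0,0]],[[0.0137,-0.0796,0],[0,0,0]],[[0.0236,-0.0897,0],[0,0,0]],[[0.0236,-0.0897,0],[0,0,0]]]}'
```

```text
clock: 9.35
eef_pos: [0.5064, 0.1079, 0.0675]
ee_rot: [3.14, -0.003, 0.001]
ft_force: [1.6, -1.7, 3.3]
finger_gap: 0.0169
finger_force: 78.3
```

```bash
python3 -m creep '{"series":[[[0.006,-0.0045,0],[0,0,0]],[[0.0115,-0.0081,0],[0,0,0]],[[0.018,-0.0115,0],[0,0,0]],[[0.0242,-0.0141,0],[0,0,0]],[[0.031,-0.0163,0],[0,0,0]],[[0.0378,-0.0178,0],[0,0,0]],[[0.0378,-0.0178,0],[0,0,0]],[[0.0378,-0.0178,0],[0,0,0]]]}'
```

```text
clock: 10.15
eef_pos: [0.5425, 0.1242, 0.0674]
ee_rot: [3.139, -0.0, -0.0]
ft_force: [-1.5, -6.2, 5.1]
finger_gap: 0.0172
finger_force: 78.5
```

```bash
python3 -m creep '{"series":[[[0.003,0.0005,0],[0,0,0]],[[0.006,0.0005,0],[0,0,0]],[[0.008,0.0005,0],[0,0,0]],[[0.009,0.0005,0],[0,0,0]],[[0.01,0.0005,0],[0,0,0]],[[0.01,0.0005,0],[0,0,0]],[[0.01,0.0005,0],[0,0,0]],[[0.01,0.0005,0],[0,0,0]]]}'
```

```text
clock: 10.95
eef_pos: [0.5496, 0.1251, 0.0673]
ee_rot: [3.141, 0.005, 0.0]
ft_force: [-8.0, -2.6, 10.3]
finger_gap: 0.0171
finger_force: 79.0
```

```bash
python3 -m creep '{"series":[[[0.001,0,0],[0,0,0]],[[0.002,0,0],[0,0,0]],[[0.003,0,0],[0,0,0]],[[0.004,0,0],[0,0,0]],[[0.004,0,0],[0,0,0]],[[0.004,0,0],[0,0,0]],[[0.004,0,0],[0,0,0]],[[0.004,0,0],[0,0,0]]]}'
```

```text
clock: 11.75
eef_pos: [0.5517, 0.1253, 0.0673]
ee_rot: [3.141, 0.008, 0.0]
ft_force: [-12.7, -3.0, 14.8]
finger_gap: 0.0174
finger_force: 79.5
```

```bash
python3 -m creep '{"series":[[[0.001,0,0],[0,0,0]],[[0.002,0,0],[0,0,0]],[[0.003,0,0],[0,0,0]],[[0.003,0,0],[0,0,0]],[[0.003,0,0],[0,0,0]],[[0.003,0,0],[0,0,0]],[[0.003,0,0],[0,0,0]],[[0.003,0,0],[0,0,0]]]}'
```

```text
clock: 12.55
eef_pos: [0.5532, 0.1254, 0.0672]
ee_rot: [3.141, 0.011, 0.001]
ft_force: [-17.6, -1.9, 17.2]
finger_gap: 0.0172
finger_force: 79.8
```

Lever force is 17.6 N at about 1.89 rad with little further travel, so the base is clamped. Three measurements (contact, fixed cameras, wrist image geometry) put the real finger ends about 35 mm (shut) to 45 mm (open) behind the reported TCP. I'll allow for that. Now I release and go up for a fresh view.

```bash
python3 -m creep '{"series":[[[0,0,0],[0,0,0]],[[0,0,0],[0,0,0]],[[0,0,0],[0,0,0]],[[0,0,-0.02],[0,0,0]],[[0,0,-0.06],[0,0,0]],[[0,0,-0.1],[0,0,0]],[[0.03,0,-0.14],[0,0,0]],[[0.06,0,-0.18],[0,0,0]]]}' 0.07 60
python3 -m creep '{"series":[[[0.03,-0.01,-0.03],[0,0,0]],[[0.06,-0.015,-0.06],[0,0,0]],[[0.06,-0.015,-0.06],[0,0,0]],[[0.06,-0.015,-0.06],[0,0,0]],[[0.06,-0.015,-0.06],[0,0,0]],[[0.06,-0.015,-0.06],[0,0,0]],[[0.06,-0.015,-0.06],[0,0,0]],[[0.06,-0.015,-0.06],[0,0,0]]]}'
python3 - <<'E'
from h import *
c=cam("wrist"); im=bot.snapshot("wrist")[:,:,::-1].copy(); np.savez("w4cam.npz",K=c[0],r=c[1],t=c[2]); cv2.imwrite("pics/w4raw.png",im)
for p in ([.519,.312,.042],[.654,.044,.065],[.5535,.1255,.136]): print(proj(c,p).round(1))
def cr(x0,y0,x1,y1,s,g):
    a=(255*(im[y0:y1,x0:x1]/255.)**g).astype(np.uint8); a=cv2.resize(a,None,fx=s,fy=s,interpolation=cv2.INTER_CUBIC)
    for x in range(x0,x1,10): cv2.line(a,((x-x0)*s,0),((x-x0)*s,4),(0,0,255)); cv2.putText(a,str(x),((x-x0)*s,14),0,.32,(0,0,255))
    for y in range(y0,y1,10): cv2.line(a,(0,(y-y0)*s),(4,(y-y0)*s),(0,0,255)); cv2.putText(a,str(y),(5,(y-y0)*s+4),0,.32,(0,0,255))
    return a
o=np.zeros((600,800,3),np.uint8)
for a,x,y in [(cr(270,95,370,215,5,1.8),0,0),(cr(110,200,170,260,5,.5),500,0),(cr(80,200,170,310,2,.7),530,340)]: o[y:y+a.shape[0],x:x+a.shape[1]]=a[:600-y,:800-x]
cv2.imwrite("pics/c5.png",o)
E
```

```text
clock: 13.35
eef_pos: [0.6196, 0.1256, 0.249]
ee_rot: [-3.141, -0.001, 0.0]
ft_force: [1.7, -0.3, -1.0]
finger_gap: 0.0699
finger_force: 0.0
clock: 14.15
eef_pos: [0.6787, 0.1403, 0.3069]
ee_rot: [-3.142, 0.001, -0.0]
ft_force: [-0.2, -0.0, 0.3]
finger_gap: 0.0699
finger_force: 0.0
[[137.4 251.7]]
[[328.8 166.6]]
[[266.4 264.5]]
```

View pics/c5.png

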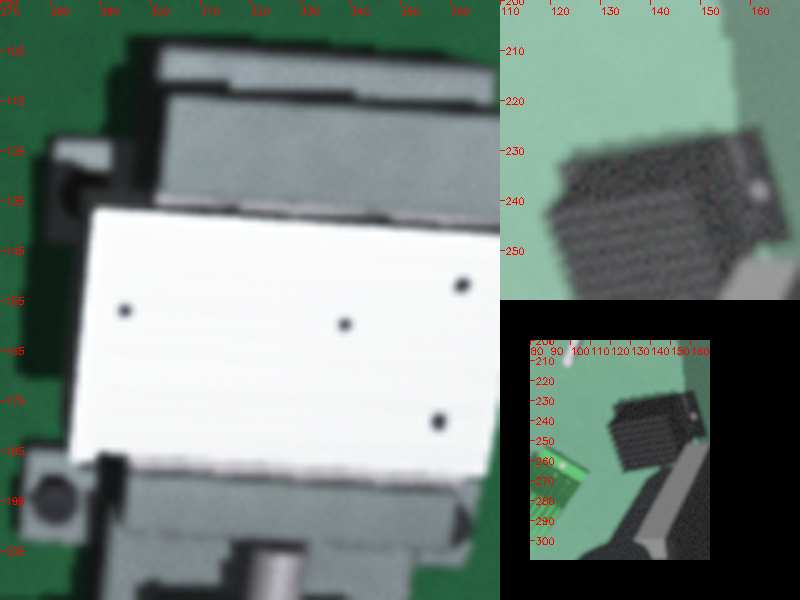

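Base corners (raw): far-left (288.6,136.6), near-left (283.6,187.6), near-right pad (367.4,190). The base now touches both jaws. Sink: foot corners (161.4,225.6) and (168,247.6), block top-left (119.6,241.6). The green sink is at about (95,275).

```bash
python3 - <<'E'
from fit import *
d=np.load("w4cam.npz"); c=(d["K"],d["r"],d["t"]); g=cv2.imread("pics/w4raw.png").mean(2).astype(int)
for y in range(136,156,2): print(y,g[y,366:386])
b=fit(c,[((32,55,73),(288.6,136.6)),((-32,-55,65),(367.4,190)),((-32,55,73),(283.6,187.6))],[.65,.05,0]); print(b)
print("far right ledge corner pred",proj(c,R.from_euler("z",b[0][2]).apply([.032,-.055,.073])+[b[0][0],b[0][1],0]))
s=fit(c,[((20,-33,5),(161.4,225.6)),((-20,-33,5),(168,247.6)),((20,23,42),(119.6,241.6))],[.52,.31,.16]);print(s)
M=lambda p:proj(c,R.from_euler("z",.166).apply(np.array(p)/1e3)+[.5192,.3118,0]).round(1).tolist()
for p in [(20,-33,5),(-20,-33,5),(20,23,42),(20,33,5),(20,33,0)]: print(p,M(p))
S,D=cam("scene"),cam("side")
print("green",tri((S,D),((386/1.5625,243/1.5625),(259/1.5625,291/1.5625))),tri((S,D),((435/1.5625,222/1.5625),(266/1.5625,240/1.5625))))
E
```

```text
136 [186 188 187 188 185 171 139 127 144 156 143 123 119 118 117 116 117 117
 118 118]
138 [188 186 187 186 181 161 132 115 119 128 126 121 119 119 116 117 117 117
 117 119]
140 [151 150 145 144 142 129 118 112 114 119 119 118 120 116 118 118 118 118
 118 120]
142 [241 239 234 230 228 222 218 217 215 210 208 193 158 126 119 118 119 119
 119 119]
144 [253 253 252 252 253 252 252 252 252 253 254 250 211 146 119 117 117 120
 118 120]
146 [252 252 252 252 252 252 252 252 252 251 250 239 184 133 116 118 119 118
 121 120]
148 [251 251 251 251 251 251 251 250 232 192 170 157 136 121 116 118 120 119
 118 117]
150 [252 252 252 251 252 252 252 249 207 139 118 115 118 118 118 118 119 117
 120 118]
152 [251 251 251 251 251 251 251 243 192 133 117 116 119 121 119 118 119 117
 118 118]
154 [251 251 251 251 251 251 248 219 153 121 119 119 121 117 120 118 117 118
 117 117]
(array([ 0.65779003,  0.04465644, -0.06063132]), [[0.0, 0.6], [-0.4, -0.1], [0.4, -0.6]])
far right ledge corner pred [[377.79985931 142.58980317]]
(array([0.51967972, 0.31219896, 0.16794382]), [[0.6, -0.3], [0.4, 0.3], [-1.4, 0.0]])
(20, -33, 5) [[162.3, 225.6]]
(-20, -33, 5) [[168.6, 248.2]]
(20, 23, 42) [[118.6, 241.9]]
(20, 33, 5) [[121.4, 232.0]]
(20, 33, 0) [[122.5, 230.6]]
green [0.40641795 0.26599967 0.01845815] [0.45809172 0.41244554 0.0193898 ]
```

The sink pose is confirmed from a second view: (0.5195, 0.312), yaw 0.167. The clamped base is at (0.658, 0.0447), yaw about −0.063, and the far-right corner prediction fits the pixels. I'll go over the sink, turned 9.6°.

```bash
python3 -m creep '{"series":[[[-0.03,-0.03,0.02],[0,0,-2]],[[-0.06,-0.065,0.05],[0,0,-4]],[[-0.09,-0.1,0.09],[0,0,-6]],[[-0.12,-0.135,0.12],[0,0,-8]],[[-0.15,-0.165,0.16],[0,0,-9.6]],[[-0.1595,-0.172,0.187],[0,0,-9.6]],[[-0.1595,-0.172,0.187],[0,0,-9.6]],[[-0.1595,-0.172,0.187],[0,0,-9.6]]]}' 0.062 60
python3 - <<'E'
from h import *
o=bot.observe();print(o["eef_pos"],o["ee_rot"])
E
```

```text
clock: 15.0
eef_pos: [0.5183, 0.3126, 0.119]
ee_rot: [3.141, 0.003, 0.169]
ft_force: [0.3, 0.0, 1.4]
finger_gap: 0.062
finger_force: 0.0
[0.51830988 0.31261374 0.11901498] [3.14084808e+00 2.69425995e-03 1.69382474e-01]
```

```bash
python3 -m creep '{"series":[[[0.001,0,0.04],[0,0,0]],[[0.001,0,0.08],[0,0,0]],[[0.001,0,0.1],[0,0,0]],[[0.001,0,0.115],[0,0,0]],[[0.001,0,0.12],[0,0,0]],[[0.001,0,0.125],[0,0,0]],[[0.001,0,0.125],[0,0,0]],[[0.001,0,0.125],[0,0,0]]]}'
```

```text
clock: 15.8
eef_pos: [0.5221, 0.3127, -0.0037]
ee_rot: [-3.141, -0.002, 0.167]
ft_force: [0.2, 0.2, -0.3]
finger_gap: 0.0622
finger_force: 0.0
```

```bash
python3 -m creep '{"series":[[[0,0,0.005],[0,0,0]],[[0,0,0.01],[0,0,0]],[[0,0,0.015],[0,0,0]],[[0,0,0.02],[0,0,0]],[[0,0,0.021],[0,0,0]],[[0,0,0.021],[0,0,0]],[[0,0,0.021],[0,0,0]],[[0,0,0.021],[0,0,0]]]}'
python3 - <<'E'
from h import *
w=bot.snapshot("wrist").mean(2).astype(int)
for y in range(170,300,6): print(y,w[y,150:360:7])
c=cam("wrist")
for p in [(20,23,42),(20,-23,42),(20,33,5),(20,-33,5),(-20,23,42)]: print(p,proj(c,R.from_euler("z",.167).apply(np.array(p)/1e3)+[.5195,.312,0]).round(0).tolist())
E
```

```text
clock: 16.6
eef_pos: [0.5211, 0.3126, -0.0257]
ee_rot: [-3.141, -0.0, 0.167]
ft_force: [0.0, -0.2, -0.4]
finger_gap: 0.0622
finger_force: 0.0
170 [ 90  92  89  89  90  91  88  88  87  90  87  89  89  92  90  89  90  90
  89  90  88 163 160 159 162 162 159 159 161 162]
176 [ 91  90  91  88  91  88  90  88  88  89  90  91  89  93  93  90  88  91
  89  90  91 165 162 162 162 161 159 159 159 162]
182 [ 89  90  89  91  90  90  91  90  88  88  90  87  90  89  91  92  89  90
  90  89  90 165 166 166 165 162 160 159 162 163]
188 [ 90  91  86  91  92  91  88  89  92  88  90  89  88  90  90  90  90  89
  91  90  89 163 165 166 164 162 159 162 164 162]
194 [ 91  89  90  90  88  89  89  91  89  89  90  89  90  89  90  89  91  90
  89  89  91 152 163 163 162 163 160 163 161 161]
200 [ 90  87  89  90  90  92  89  90  89  91  86  90  87  89  88  90  90  90
  88  91  90 160 162 161 162 162 162 162 161 165]
206 [ 88  88  89  92  90  89  90  92  90  90  89  89  90  91  90  89  90  91
  88  88  89 111 160 163 162 163 163 161 161 163]
212 [ 90  91  89  89  88  92  89  92  90  91  88  90  88  89  89  90 
[... 1136 characters left out ...]
  28  28  28  29  64  31  34 129 129  41]
278 [ 44 130 129  32  30  31  32  31  35  32  32  34  34  33  38  33  34  35
  30  35  32  35  33  33  92  31  28  66 130 101]
284 [ 57 129 113  31  30  31  34  29  28  30  30  33  29  28  29  31  29  31
  32  29  30  28  31  43 104  33  28  36 129 129]
290 [125 127  42  34  33  35  32  35  34  34  32  33  35  31  33  32  34  33
  36  32  36  33  33  35 113  32  30  29 115 127]
296 [149 154  38  31  30 102 124  30  29  28  30  29  31  28  27  27  30  27
  29  27  27  28  31 104 162  29  29  29  59 156]
(20, 23, 42) [[193.0, 261.0]]
(20, -23, 42) [[317.0, 261.0]]
(20, 33, 5) [[185.0, 221.0]]
(20, -33, 5) [[324.0, 221.0]]
(-20, 23, 42) [[198.0, 348.0]]
```

The pixels match the predicted foot edge (row 221, columns 185–324), with the fingers on either side. Close.

```bash
python3 -m creep '{"series":[[[0,0,0],[0,0,0]],[[0,0,0],[0,0,0]],[[0,0,0],[0,0,0]],[[0,0,0],[0,0,0]],[[0,0,0],[0,0,0]],[[0,0,0],[0,0,0]],[[0,0,0],[0,0,0]],[[0,0,0],[0,0,0]]]}' 0.03 80
```

```text
clock: 17.45
eef_pos: [0.5214, 0.3127, -0.0254]
ee_rot: [-3.141, -0.001, 0.167]
ft_force: [1.2, 0.7, 4.4]
finger_gap: 0.0454
finger_force: 82.2
```

The sink is gripped at 45.4 mm. Lift, then traverse with a 13.2° turn.

```bash
python3 -m creep '{"series":[[[0,0,-0.02],[0,0,0]],[[0,0,-0.05],[0,0,0]],[[0,0,-0.09],[0,0,0]],[[0,0,-0.13],[0,0,0]],[[0.005,0.02,-0.15],[0,0,1]],[[0.015,0.05,-0.15],[0,0,3]],[[0.025,0.08,-0.15],[0,0,5]],[[0.035,0.11,-0.15],[0,0,7]]]}'
python3 - <<'E'
from h import *
o=bot.observe();print(o["eef_pos"],o["ee_rot"],o["finger_gap"])
y=o["ee_rot"][2]; d=np.array([.6605,.0527])-o["eef_pos"][:2]
print(d, d@[np.cos(y),np.sin(y)], d@[np.sin(y),-np.cos(y)], np.degrees(y+.063))
E
```

```text
clock: 18.25
eef_pos: [0.5734, 0.2089, 0.1236]
ee_rot: [3.141, 0.001, 0.044]
ft_force: [0.8, -0.3, -1.2]
finger_gap: 0.0451
finger_force: 82.0
[0.57338744 0.20894586 0.12355468] [3.14146815e+00 1.26980465e-03 4.44995296e-02] 0.045063449277953
[ 0.08711256 -0.15624586] 0.08007574936040178 0.15996636985045545 6.159269347523077
```

```bash
python3 -m creep '{"series":[[[0.015,0.03,0],[0,0,2]],[[0.03,0.06,0],[0,0,4]],[[0.045,0.09,0],[0,0,6.2]],[[0.06,0.12,0],[0,0,6.2]],[[0.075,0.15,0],[0,0,6.2]],[[0.0795,0.161,0],[0,0,6.2]],[[0.0795,0.161,0],[0,0,6.2]],[[0.0795,0.161,0],[0,0,6.2]]]}'
python3 - <<'E'
from h import *
o=bot.observe();print(o["eef_pos"],o["ee_rot"],o["finger_gap"])
w=bot.snapshot("wrist");c=cam("wrist");b=(.6578,.0447,-.063)
W=lambda p:R.from_euler("z",b[2]).apply(np.array(p)/1e3)+[b[0],b[1],0]
for p in [(26,49,65),(26,-55,65),(26,55,73),(32,55,73),(32,-55,73)]: print(p,proj(c,W(p)).round(1).tolist())
g=w.mean(2).astype(int)
for col in (150,200,250,300,340): print(col,g[90:250:3,col])
print("foot left edge row scans")
for y in (215,225,235,245): print(y,g[y,120:400:7])
E
```

```text
clock: 19.05
eef_pos: [0.6594, 0.0535, 0.1233]
ee_rot: [-3.141, 0.002, -0.063]
ft_force: [0.1, 0.2, -1.8]
finger_gap: 0.0452
finger_force: 81.9
[0.65938943 0.05347311 0.12331367] [-3.14078302e+00  2.11471424e-03 -6.31123345e-02] 0.04517534511779522
(26, 49, 65) [[198.9, 162.9]]
(26, -55, 65) [[343.4, 162.9]]
(26, 55, 73) [[188.5, 165.6]]
(32, 55, 73) [[187.9, 157.2]]
(32, -55, 73) [[347.1, 157.2]]
150 [131 130 123  72  71  71  70  68  73  71  70  72  70  71  68  71  70  70
  71  69  71  71  70  70  70  70  70  73  73  70  71  70  71  96 129 130
 130 131 132 132 131 132 131 131 129 129 129 130 133 134 131 129 131 131]
200 [132 131 128  73  68  70  72  70  71  72  73  69  73  98 110 112 107  64
  65 115 125 123 134 158 157 157 159 158 154 154 156 155 153 153 158 151
 155 147 149 151 147 144 139 102  25  25  22  27  23  24  25  20  23  21]
250 [132  75 113 199 216 217 216  93  99 106 104 106 105 106 107 106 106 107
 105 104 118 123 133 158 158 158 159 160 157 157 159 157 159 157 160 157
 161 156 157 162 162 162 155  91  22  23  22  21  21  24  20  24  21  22]
300 [134 119 108 195 220 22
[... 417 characters left out ...]
58]
foot left edge row scans
215 [ 71  70  74 130 133 130 128 132 131 132 152 151 155 155 156 154 156 154
 156 155 155 156 155 160 253 253 253 253 253 253 253 248 137 137 136 138
 136 137 136 140]
225 [ 70  69  69 128 128 129 130 131 136 122  28  27  26  22  18  22  23  23
  18  14  20  25  21  23  23  21  33  67  67 241 253 201 139 136 136 137
 134 137 136 137]
235 [ 71  72  70 131 133 131 132 132 131 134  25  25  24  17  23  20  23  19
  22  22  22  25  24  20  22  26  21  23  61 245 247 208 137 137 137 137
 136 138 138 136]
245 [ 70  72  73 129 131 135 131 131 133 134  60  46  22  24  24  16  17  24
  23  20  24  23  21  25  26  23  20  34  63 200 119 125 136 135 138 137
 137 136 137 136]
```

The ledge edges sit at the predicted rows (157) and columns (188). Descend to about 4 mm above the pad.

```bash
python3 -m creep '{"series":[[[0,0,0.03],[0,0,0]],[[0,0,0.06],[0,0,0]],[[0,0,0.07],[0,0,0]],[[0,0,0.077],[0,0,0]],[[0,0,0.08],[0,0,0]],[[0,0,0.08],[0,0,0]],[[0,0,0.08],[0,0,0]],[[0,0,0.08],[0,0,0]]]}'
python3 -m creep '{"series":[[[0,0,0.001],[0,0,0]],[[0,0,0.002],[0,0,0]],[[0,0,0.003],[0,0,0]],[[0,0,0.004],[0,0,0]],[[0,0,0.004],[0,0,0]],[[0,0,0.004],[0,0,0]],[[0,0,0.004],[0,0,0]],[[0,0,0.004],[0,0,0]]]}'
```

```text
clock: 19.9
eef_pos: [0.6612, 0.0526, 0.0453]
ee_rot: [3.142, -0.002, -0.063]
ft_force: [-0.3, 0.3, -1.0]
finger_gap: 0.045
finger_force: 81.8
clock: 20.7
eef_pos: [0.6604, 0.0527, 0.0401]
ee_rot: [-3.142, -0.0, -0.063]
ft_force: [-1.0, -1.3, -1.3]
finger_gap: 0.0447
finger_force: 81.8
```

```bash
python3 -m creep '{"series":[[[0,0,0.0005],[0,0,0]],[[0,0,0.001],[0,0,0]],[[0,0,0.0015],[0,0,0]],[[0,0,0.0015],[0,0,0]],[[0,0,0.0015],[0,0,0]],[[0,0,0.0015],[0,0,0]],[[0,0,0.0015],[0,0,0]],[[0,0,0.0015],[0,0,0]]]}'
```

```text
clock: 21.5
eef_pos: [0.6606, 0.0527, 0.0397]
ee_rot: [3.142, -0.001, -0.063]
ft_force: [-1.9, -0.4, 4.9]
finger_gap: 0.0452
finger_force: 82.6
```

On the pad with about 6 N. Slide towards the corner.

```bash
python3 -m creep '{"series":[[[0.001,-0.002,0],[0,0,0]],[[0.002,-0.003,0],[0,0,0]],[[0.003,-0.004,0],[0,0,0]],[[0.004,-0.005,0],[0,0,0]],[[0.005,-0.006,0],[0,0,0]],[[0.005,-0.007,0],[0,0,0]],[[0.005,-0.007,0],[0,0,0]],[[0.005,-0.007,0],[0,0,0]]]}'
python3 -m creep '{"series":[[[0.001,0,0],[0,0,0]],[[0.002,0,0],[0,0,0]],[[0.003,0,0],[0,0,0]],[[0.003,-0.001,0],[0,0,0]],[[0.003,-0.002,0],[0,0,0]],[[0.003,-0.003,0],[0,0,0]],[[0.003,-0.003,0],[0,0,0]],[[0.003,-0.003,0],[0,0,0]]]}'
```

```text
clock: 22.3
eef_pos: [0.6669, 0.0588, 0.0396]
ee_rot: [3.141, -0.002, -0.063]
ft_force: [-0.8, -2.3, 5.1]
finger_gap: 0.0449
finger_force: 82.6
clock: 23.1
eef_pos: [0.6673, 0.0597, 0.0397]
ee_rot: [3.138, 0.003, -0.064]
ft_force: [-9.1, -8.4, 11.4]
finger_gap: 0.0452
finger_force: 83.2
```

Both directions now block at the expected spot (TCP expected (0.667,0.060)). Push slightly more and ease the downward force.

```bash
python3 -m creep '{"series":[[[0.0005,-0.0005,-0.0003],[0,0,0]],[[0.001,-0.001,-0.0006],[0,0,0]],[[0.0015,-0.0015,-0.0006],[0,0,0]],[[0.0015,-0.0015,-0.0006],[0,0,0]],[[0.0015,-0.0015,-0.0006],[0,0,0]],[[0.0015,-0.0015,-0.0006],[0,0,0]],[[0.0015,-0.0015,-0.0006],[0,0,0]],[[0.0015,-0.0015,-0.0006],[0,0,0]]]}'
python3 - <<'E'
from h import *
w=bot.snapshot("wrist");s=bot.snapshot("scene")[170:240,240:320]; d=bot.snapshot("side")[165:245,220:330]
o=np.zeros((600,800,3),np.uint8); w=cv2.resize(w[90:290,130:400],None,fx=1.6,fy=1.6,interpolation=2); o[:w.shape[0],:w.shape[1]]=w
s=cv2.resize(s,None,fx=4,fy=4,interpolation=2);d=cv2.resize(d,None,fx=3.5,fy=3.5,interpolation=2)
o[:280,440:760]=s; o[320:600,:385]=d
cv2.imwrite("pics/c6.png",o[:,:,::-1]); print(bot.observe()["ft_force"],bot.observe()["eef_pos"],bot.observe()["ee_rot"])
E
```

```text
clock: 23.9
eef_pos: [0.6673, 0.0602, 0.0398]
ee_rot: [3.137, 0.006, -0.064]
ft_force: [-12.5, -11.7, 11.9]
finger_gap: 0.045
finger_force: 83.3
[-13.09873266 -10.90297151  11.51334059] [0.66730651 0.06021045 0.03979581] [ 3.13696264  0.00632526 -0.06397341]
```

View pics/c6.png

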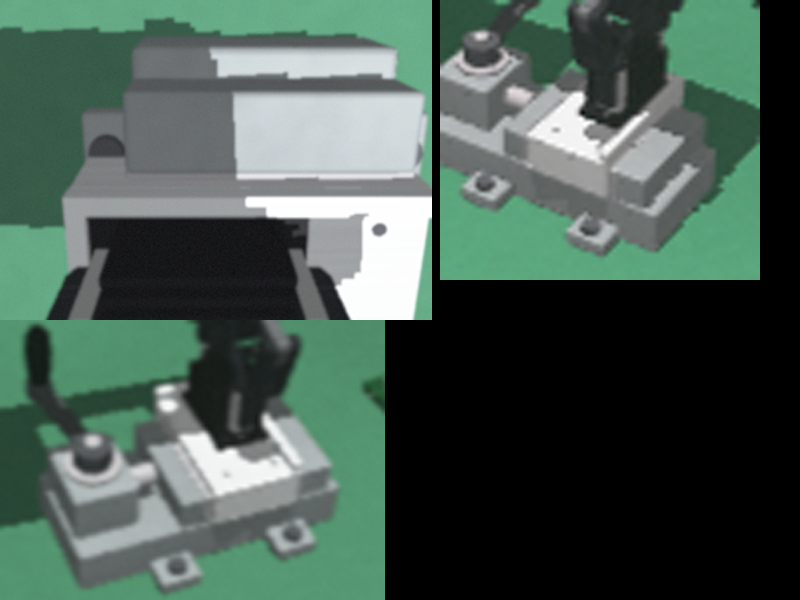

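The wrist crop shows the foot's far edge flush with the long ledge (row 217) and its left end flush with the short ledge (column 88). The lever is still swung round in both fixed views. I'll add a little more push both ways for margin over friction, then settle.

```bash
python3 -m creep '{"series":[[[0,-0.001,-0.0005],[0,0,0]],[[0.001,-0.001,-0.0008],[0,0,0]],[[0.001,-0.002,-0.0008],[0,0,0]],[[0.0015,-0.002,-0.0008],[0,0,0]],[[0.0015,-0.002,-0.0008],[0,0,0]],[[0.0015,-0.002,-0.0008],[0,0,0]],[[0.0015,-0.002,-0.0008],[0,0,0]],[[0.0015,-0.002,-0.0008],[0,0,0]]]}'
```

```text
clock: 24.85
eef_pos: [0.6672, 0.0603, 0.0399]
ee_rot: [3.134, 0.01, -0.064]
ft_force: [-15.5, -16.1, 11.0]
finger_gap: 0.0454
finger_force: 83.3
```

```bash
python3 -m creep '{"series":[[[0,0,0],[0,0,0]],[[0,0,0],[0,0,0]],[[0,0,0],[0,0,0]],[[0,0,0],[0,0,0]],[[0,0,0],[0,0,0]],[[0,0,0],[0,0,0]],[[0,0,0],[0,0,0]],[[0,0,0],[0,0,0]]]}'; python3 -c "
from workcell import bot
print(bot.job_done())"
```

```text
clock: 25.65
eef_pos: [0.6673, 0.0603, 0.0399]
ee_rot: [3.134, 0.01, -0.064]
ft_force: [-15.9, -16.0, 12.0]
finger_gap: 0.0451
finger_force: 83.3
the job is handed in; nothing more can be done
None
```

The job is handed in at 25.65 s (the hand-in gave no verdict): the base is clamped, and the black flanged heat sink stands in the corner, still gripped at about 83 N and pushed about 16 N towards each ledge.

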